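# Lock a junction box with the square panel key

## Robot

A 6-joint arm with a two-finger parallel gripper is mounted at the origin on a cart in front of the work surface, level with it; the furniture and walls round the work are solid. World frame = base frame: x ahead of the robot, y to its left, z up, the work surface at z = 0. Lengths are in mm, angles in rad, forces in N, time in s.
With the tool pointing down it reaches from about 350 to 775 mm from the base axis. Payload 7.3 kg.
Tool frame: the origin (TCP) lies at the very end of the fingers, on their centre line; the grasp point (between the pads) lies 19 mm behind it; z points along the fingers, y is the line along which they close (so a half turn about z gives the same grasp; the last joint's range is limited). The gripper opens to 92 mm and grips with 3 to 60 N. Pads are 19 mm wide; open, the fingers measure 130 mm over their backs; the gripper's body (75 mm by 190 mm) begins 47 mm behind the grasp point.
Start: joints at [1.138, 0.342, 1.524, -0, 1.275, -0.146], TCP at [148.499, 503.58, 226.741] pointing down, gripper open.
Joint ranges: [-2.53, 2.53], [-0.77, 2.02], [0.04, 2.7], [-1, 4.14], [0.28, 2.66], [-3.11, 3.11]. Speed limits (rad/s): [2.57, 2.57, 3.14, 3.14, 3.14, 3.14].

## Interface

Orientations are given as [roll, pitch, yaw] about the fixed x, y, z axes, in that order (R = Rz(yaw) Ry(pitch) Rx(roll)).
In Python, from plant import bot gives the robot as it stands.
- The arm moves only by the tool jog_arm, never from a script. Its argument "targets" is a list of rows, each an object with "xyz": the shift along the tool's x, y, z as a fraction of full scale, a list of three; "spin": the turn about the tool's z as a fraction of full scale. In form: [{"xyz": [x, y, z], "spin": spin}, ...]. A call has exactly 10 rows; each row shifts and turns the commanded pose from where the row before left it, along the tool's axes as they then stand; what a row does not reach is not made up. Full scale, the value 1, is 80 mm for a shift and 0.1 rad for a turn. A row lasts 1/8 s, in which the tool goes at most 62.5 mm and 10.7 degrees, less where a joint would pass 70% of its speed; a pose out of reach is approached as far as the arm can. A call with a number of a shift or a turn outside -1 to 1 is refused whole. A call with a gripper value outside its range is refused whole. "gripper" is the opening in per cent of the stroke, from 0 (shut) to 100 (fully open), set as the call begins (left out, the last holds). The fingers move at their own pace and stop on an object; the grip force is fixed at half the most. Time passes only in rows, so rows that do not move let the fingers close, or fill a call up. It gives the time, the measured TCP pose, the force, the opening and the grip force at its end, in the units of the state.
- bot.get_obs(): the state, without advancing time (a new reading comes with each control period).
- bot.capture(name): name is "scene" or "top" or "wrist"; returns the picture (480x640x3 uint8, blue, green, red); there is no depth.
- bot.get_calibration(name): a dict with "vfov" (degrees; the focal length in pixels is half the picture's height over the tangent of half this angle, whatever the lens; pixels are square), "cx", "cy" (the principal point, pixels), "k1" (the pictures are not rectified: a ray, as slopes to the right and down, at radius r is drawn at 1 + k1 r^2 times it, then the intrinsics apply), "eye" and "rotation" of the camera in the world. Camera axes: x right, y down, z forward; pixel columns grow to the right and rows downward; lengths in mm; the calibration is good to about 2 mm. A picture is of the moment at which its call begins: read the wrist's pose just before it. get_calibration takes no time and is no camera call; for the wrist camera it gives the pose at the moment of the call.
- bot.close_job(): hands the job in; it is judged then, once.
The state is a dict: "time": time; "joint_positions": joint angles; "dq": joint speeds; "tau": joint torques, N m; "tool_pos": TCP position; "tcp_rot": TCP orientation; "contact_force": force on the tool from outside, world axes, zero at the start; "moment": the same for the moment, N m; "grip_width": finger opening in mm; "finger_force": force on a finger pad.
Only numpy, scipy, OpenCV 4.12 (cv2) and the standard library are available. Lean on these libraries where they do the work, as an engineer would, in place of code of your own. Each camera call takes 0.05 s, during which the arm holds its last target. There are 200 camera calls.

## Task

Lock the junction box: take the T-handled square key out of its stand, push it fully home in the square socket of the lock on the cover, and turn it clockwise (seen from above) as far as it goes. Go gently, feeling for the hole, because the lock sits a few millimetres out of place and breaks if it is leaned on; then let go and leave the key standing in the lock, and leave the other things on the table where they are.

Things in the scene. Friction and masses are not known exactly. Their poses are not given: they have to be found in the camera images.
- panel_key: Loose steel key, upright in the stand. Origin: centre of its foot; z up, x along the T handle. Square shank 12 mm wide (sides along x, y), z 0 to 24 mm, lowest 1.5 mm tapering to 11 mm; round collar 25 mm wide, z 24 to 29, on which it rests; round neck 12 mm wide to z 45; dark handle bar 60 (x) x 14 (y) x 24 mm, z 45 to 69: grip it across the 14 mm. 0.12 kg.
- key_stand: Fixed aluminium block 56 mm square, top 34 mm above the table, on an 64 (x) x 80 (y) mm base plate; a round hole 20 mm wide and 28 mm deep in its top holds the key's shank; the key lifts straight out. Origin: centre of its underside. Beyond it, more than 0.6 m ahead of the robot and right of y = -0.08, stands a fixed equipment rack 0.5 m high: keep arm and gripper out of it.
- junction_box: Fixed grey metal junction box on its back, 104 x 144 x 56 mm, cover on top, hinges on its +x side. Origin: centre of its underside. Lock in the cover, 12 mm from the centre toward -x: its flat face with the square hole lies inside a concentric round collar, 40 mm wide inside, 52 outside, 8 mm higher than the face. A push of the key with over 50 N, or a twist over about 0.3 N m, breaks it.
- lock_place (a point): Point on the box, axes as the box's, on its cover's top, where the lock's centre should be; it is the height of the socket's mouth. The lock was fitted carelessly: its true centre lies 3 to 5 mm from here along the box's x, toward +x or -x, and up to 5 mm along its y, either way: find the hole by feel or sight. Around the hole the face is flat and level out to the collar.
- lock_core (a joint): Turn of the lock's insert, rad, growing clockwise seen from above. At 0 the square hole's sides are along the box's x and y, at v turned clockwise by v. Starts at 0.25 to 0.55; solid stop (locked) at 1.57. Friction about 0.12 N m, no spring. Hole 13.5 mm square, 30 mm deep: the key goes in 24 mm, until its collar rests on the face.
- solder_spool: Bystander: spool of solder wire standing on the table between stand and box, 52 x 76 x 42 mm. Origin: centre of its underside.
- tape_black: Bystander: black tape roll lying flat, 69 mm across, 19 mm high, with the yellow roll on it. Origin: centre of its underside.
- tape_yellow: Bystander: yellow tape roll, 63 mm across, 20 mm high, on the black one. Origin: centre of its underside.
- screwdriver_small: Bystander: small screwdriver 180 mm long on the table's near edge. Origin: its middle, underside.
There are look-alikes about, which are no part of the job. Leave any green or purple look-alike of the panel_key alone.

How it is judged (in metres and radians):
On the way, in this order (a step that is already met when the one before it is completed fails the run):
1. the key is fully home in the lock's socket, before the lock has been turned far (z of panel_key in the frame of lock_place below -0.0215 m and horizontal distance between panel_key and lock_place below 0.01 m and value of joint lock_core below 1.3 rad), for 0.1 s.
2. the lock is turned clockwise to its stop with the key still home (value of joint lock_core above 1.46 rad and z of panel_key in the frame of lock_place below -0.02 m), for 0.1 s.
At the end, for the whole second after the job is handed in: The lock is turned to its stop (within 0.13 rad, joint above 1.44) and the key stands in it, its foot at least 20 mm below the socket's mouth, upright within 0.15 rad, at rest and let go (value of joint lock_core above 1.44 rad and z of panel_key in the frame of lock_place below -0.02 m and horizontal distance between panel_key and lock_place below 0.01 m and angle between panel_key's own z axis and vertical below 0.15 rad and linear speed of panel_key below 0.02 m/s); the robot touches nothing.
It fails at once if the key leans on or twists the lock with contact forces above 50 N (contact force between panel_key and lock above 50 N or contact force between panel_key and junction_box above 50 N).
It fails at once if a bystander is shifted by more than 30 mm (distance of any of solder_spool, tape_black, tape_yellow, screwdriver_small from where it was at the start of the episode above 0.03 m).
It also fails if it takes over 64 s, if anything falls off the work surface, if the arm or the gripper's body presses on something with over 40 N, if the wrist force passes 120 N, or if a joint passes its speed limit or range.

## Working session

There is one attempt and no reset: what is moved stays moved. The work goes in short steps, Python scripts to look and compute and a tool call to move; the robot and the scene stay as the last step left them, time stands still between calls to the robot, and variables do not carry over. Pictures are saved under pics/ and viewed, at most 10 in all, crops included, and the job is handed in when it is done.

Besides the shell and the picture viewer there is one more tool, called after "Emit:" by a JSON object that holds its "name" and its "arguments", one argument or row to a line. jog_arm: Moves the arm, as the interface text tells. Shift numbers are shares of 80 mm and turn numbers shares of 0.1 rad, none past 1 either way. Its arguments: {"type":"object","properties":{"targets":{"type":"array","items":{"type":"object","properties":{"xyz":{"type":"array","items":{"type":"number"}},"spin":{"type":"number"}}}},"gripper":{"type":"number"}},"required":["targets"]}

```bash
mkdir -p pics; ls; cat > h.py <<'E'
import numpy as np, cv2
from plant import bot
def ray(cal,u,v):
    f=240/np.tan(np.radians(cal["vfov"])/2)
    K=np.array([[f,0,cal["cx"]],[0,f,cal["cy"]],[0,0,1.]])
    p=cv2.undistortPoints(np.array([[[u,v]]],float),K,np.array([cal["k1"],0,0,0.]))[0,0]
    return np.array(cal["eye"]),np.array(cal["rotation"])@np.array([p[0],p[1],1])
def onplane(cal,u,v,z):
    e,d=ray(cal,u,v); return e+d*(z-e[2])/d[2]
def proj(cal,P):
    f=240/np.tan(np.radians(cal["vfov"])/2)
    c=np.array(cal["rotation"]).T@(np.array(P)-np.array(cal["eye"])); s=c[:2]/c[2]
    s=s*(1+cal["k1"]*(s@s)); return f*s+[cal["cx"],cal["cy"]]
E
python3 - <<'E'
from h import *
for n in ("scene","top"):
    cal=bot.get_calibration(n); print(n,cal); cv2.imwrite(f"pics/{n}0.png",bot.capture(n))
print(bot.get_obs())
E
```

```text
pics
scene {'vfov': 57.13351650723797, 'cx': 318.2481577554453, 'cy': 242.69187315798143, 'k1': -0.07018510729047522, 'eye': array([ 154.59651521, -764.84529745,  511.33284376]), 'rotation': array([-2.13444093,  0.01596503, -0.46514701])}
top {'vfov': 45.00016906534156, 'cx': 318.46911233069966, 'cy': 235.86469918261398, 'k1': -0.14314030604202768, 'eye': array([ 262.16762584,  -93.34175798, 1040.73447717]), 'rotation': array([-2.91335334, -0.00579306, -1.55347288])}
{'time': 0.1, 'joint_positions': array([ 1.13801012e+00,  3.42652047e-01,  1.52490879e+00,  2.33192469e-05,
        1.27541442e+00, -1.45991171e-01]), 'dq': array([-0.00088039, -0.0024847 , -0.00213435,  0.00088043,  0.00074178,
       -0.00011554]), 'tau': array([ 5.22783830e-04, -4.31995833e+01, -2.44692171e+01,  7.18765939e-02,
        5.26639796e-02, -3.40274232e-05]), 'tool_pos': array([148.32609019, 503.23498179, 226.1194197 ]), 'tcp_rot': array([-3.14022800e+00, -2.23194533e-04,  2.85479066e+00]), 'contact_force': array([-0.28536213,  0.01163976,  0.94497613]), 'moment': array([ 0.04482504, -0.05235437,  0.00181853]), 'finger_force': 0.0, 'grip_width': 91.46959680517044}
```

```bash
python3 - <<'E'
s=open('h.py').read()
s=s.replace('from plant import bot\n','from plant import bot\nfrom scipy.spatial.transform import Rotation as Ro\nrot=lambda c:Ro.from_euler("xyz",c["rotation"]).as_matrix()\n').replace('np.array(cal["rotation"])','rot(cal)')
open('h.py','w').write(s)
E
```

```text
(no output)
```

View pics/top0.png

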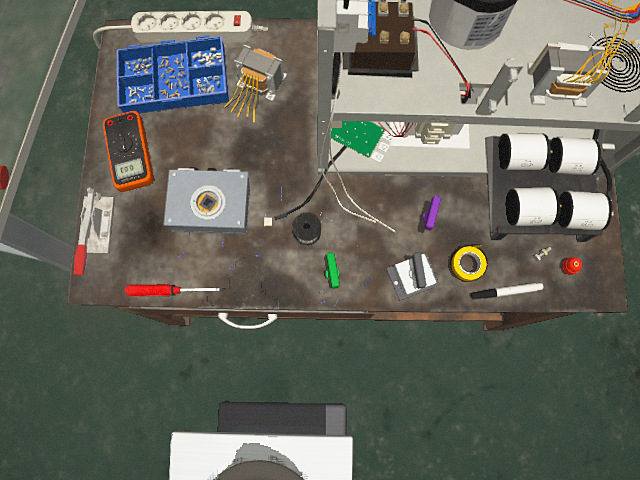

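View pics/scene0.png

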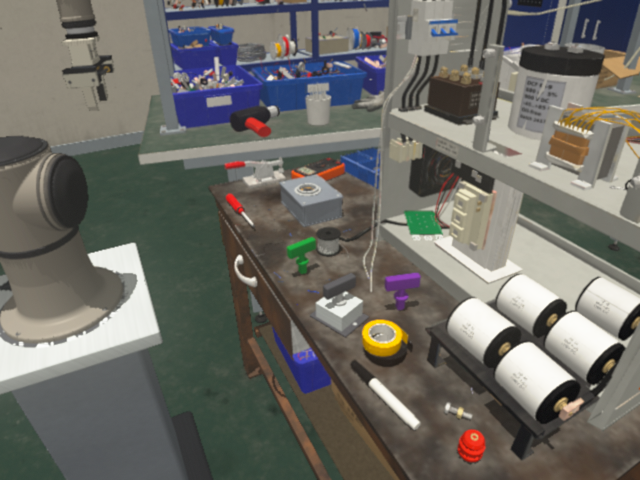

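Top view: the stand is at (412,275) with its dark grey handle at (419,269), and the box lock is at (207,203). Handles that could be mistaken for the key are green (332,270), purple (430,212) and dark grey (419,269). The dark one in the aluminium stand fits the description. I'll check it in a crop and measure.

```bash
python3 - <<'E'
from h import *
im=cv2.imread("pics/top0.png"); c=bot.get_calibration("top")
g=im.astype(int)
a=cv2.resize(im[235:315,370:470],(400,320),interpolation=cv2.INTER_NEAREST)
b=cv2.resize(im[160:240,157:257],(400,320),interpolation=cv2.INTER_NEAREST)
cv2.imwrite("pics/crop1.png",np.hstack([a,b]))
# box cover: light bluish grey region
def big(mask,off):
    cs,_=cv2.findContours(mask.astype(np.uint8),cv2.RETR_EXTERNAL,cv2.CHAIN_APPROX_NONE)
    k=max(cs,key=cv2.contourArea)+np.array(off); return k
s=g[150:250,150:265]; k=big((s.min(2)>120),(150,150))
P=np.array([onplane(c,*p[0],56)[:2] for p in k],np.float32); print("box",cv2.minAreaRect(P))
for z in (56,): print("lock approx",onplane(c,207,203,64))
for n,u,v,z in (("key",419,269,79),("stand",412,275,34),("green",332,270,60),("purple",430,212,60),("spool",307,228,40),("rack corner",322,170,0)): print(n,onplane(c,u,v,z).round(0))
E
```

```text
box ((558.5448608398438, 107.29434204101562), (143.9309539794922, 108.1739501953125), 89.15483856201172)
lock approx [544.89566683 102.35216712  64.        ]
key [ 431. -266.   79.]
stand [ 428. -261.   34.]
green [ 430. -119.   60.]
purple [ 537. -291.   60.]
spool [509. -74.  40.]
rack corner [ 632. -100.    0.]
```

View pics/crop1.png

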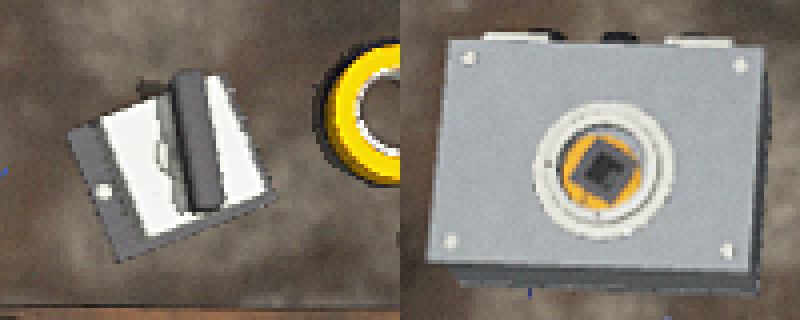

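The crop shows the dark handle running from about (417,254) to (421,286), standing in the white aluminium stand. The lock's dark square hole is at about (207.5,202.5), inside an orange insert. I'll travel past the lock first and take a close look on the way to the key.

Emit:
{"name": "jog_arm", "arguments": {
  "targets": [
    {"xyz": [-0.56,-0.35,0]},
    {"xyz": [-0.56,-0.35,0]},
    {"xyz": [-0.56,-0.35,0]},
    {"xyz": [-0.56,-0.35,0]},
    {"xyz": [-0.56,-0.35,0]},
    {"xyz": [-0.56,-0.35,0]},
    {"xyz": [-0.56,-0.35,0]},
    {"xyz": [-0.56,-0.35,0]},
    {"xyz": [-0.56,-0.35,0]},
    {"xyz": [-0.56,-0.35,0]}
  ],
  "gripper": 70
}}

```text
invalid input
```

```bash
python3 - <<'E'
from h import *
c=bot.get_calibration("wrist"); o=bot.get_obs(); cv2.imwrite("pics/w1.png",bot.capture("wrist"))
print(c,o["time"],o["tool_pos"],o["tcp_rot"])
print("lock px",proj(c,[545,102,56]), onplane(c,320,240,56))
im=cv2.imread("pics/top0.png"); t=bot.get_calibration("top")
# dark handle mask in top0
s=im[245:300,405:432].astype(int); m=(s.max(2)<95)&(s.max(2)-s.min(2)<14)
k=max(cv2.findContours(m.astype(np.uint8),0,1)[0],key=cv2.contourArea)+np.array([405,245])
P=np.array([onplane(t,*p[0],79)[:2] for p in k],np.float32); print("handle",cv2.minAreaRect(P))
E
```

```text
{'vfov': 64.9974726788874, 'cx': 321.3288587732095, 'cy': 240.7878739956571, 'k1': -0.07852690803977797, 'eye': array([ 70.06692894, 526.36178574, 383.90262712]), 'rotation': array([2.83421514e+00, 2.57340108e-03, 1.28346279e+00])} 0.1 [148.32609019 503.23498179 226.1194197 ] [-3.14022800e+00 -2.23194533e-04  2.85479066e+00]
lock px [130.56833391 556.45739318] [168.58351497 495.10461311  56.        ]
handle ((429.7333679199219, -263.16436767578125), (61.48716735839844, 15.366989135742188), 13.158583641052246)
```

View pics/w1.png

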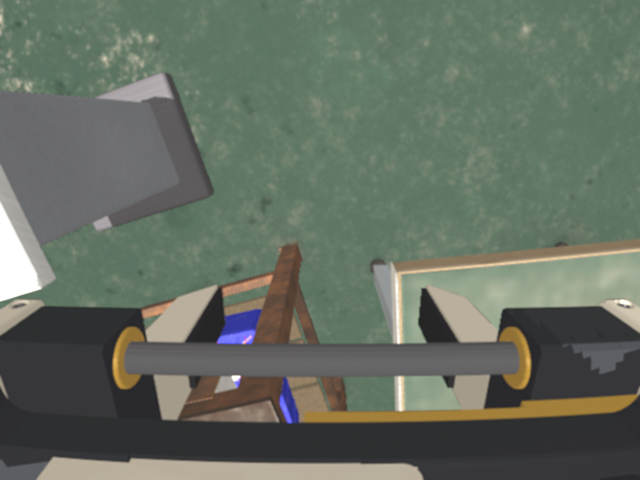

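The wrist view shows only the floor and the gripper, because the move was refused. I'll resend it with the spin given in each row.

Emit:
{"name": "jog_arm", "arguments": {
  "targets": [
    {"xyz": [-0.56,-0.35,0],"spin": 0},
    {"xyz": [-0.56,-0.35,0],"spin": 0},
    {"xyz": [-0.56,-0.35,0],"spin": 0},
    {"xyz": [-0.56,-0.35,0],"spin": 0},
    {"xyz": [-0.56,-0.35,0],"spin": 0},
    {"xyz": [-0.56,-0.35,0],"spin": 0},
    {"xyz": [-0.56,-0.35,0],"spin": 0},
    {"xyz": [-0.56,-0.35,0],"spin": 0},
    {"xyz": [-0.56,-0.35,0],"spin": 0},
    {"xyz": [-0.56,-0.35,0],"spin": 0}
  ],
  "gripper": 70
}}

```text
time: 1.4
tool_pos: [499.9, 106.8, 226.6]
tcp_rot: [3.141, -0.0, 2.855]
contact_force: [0.1, 0.7, 0.6]
grip_width: 64.2
finger_force: 0.0
```

```bash
python3 - <<'E'
from h import *
c=bot.get_calibration("wrist"); o=bot.get_obs(); cv2.imwrite("pics/w2.png",bot.capture("wrist"))
print(o["time"],o["tool_pos"],o["tcp_rot"],o["contact_force"])
import pickle; pickle.dump(c,open("w2.pkl","wb"))
print("lock px",proj(c,[545,102,56]))
E
```

```text
1.4 [499.85976941 106.77636319 226.56875998] [ 3.14144769e+00 -2.83538375e-04  2.85457767e+00] [0.13546505 0.65259282 0.57666203]
lock px [330.76586103 263.3294825 ]
```

View pics/w2.png

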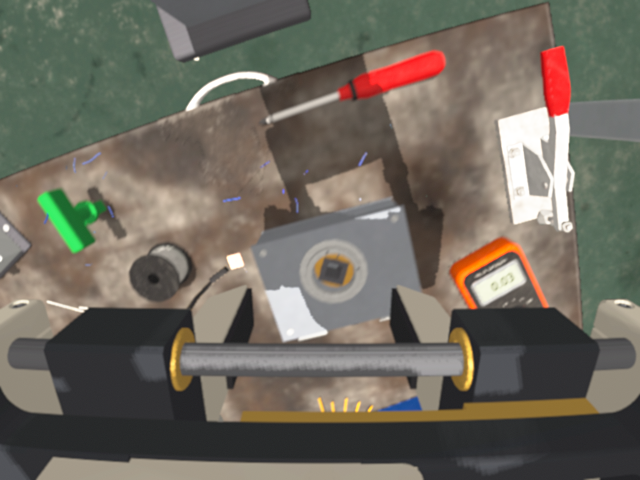

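The wrist view shows the box with its lock at about (334,270), the orange insert with a dark square hole, and the screw heads. I'll measure the hole here and in a close crop.

```bash
python3 - <<'E'
from h import *
import pickle; c=pickle.load(open("w2.pkl","rb"))
im=cv2.imread("pics/w2.png")
# rectify cover plane z=56: 0.2 mm/px, up=+x, right=-y, centred (545,102)
N=300;s=0.2
mp=np.array([[proj(c,[545+(N-1-2*0-r-N/2)*s,102-(q-N/2)*s,56]) for q in range(N)] for r in range(N)],np.float32)
o=cv2.remap(im,mp[...,0],mp[...,1],cv2.INTER_LINEAR); cv2.imwrite("pics/lockrect.png",cv2.resize(o,(600,600)))
h=cv2.cvtColor(o,cv2.COLOR_BGR2HSV); m=cv2.inRange(h,(8,90,60),(28,255,255)); 
k=max(cv2.findContours(m,0,1)[0],key=cv2.contourArea); (x,y),r=cv2.minEnclosingCircle(k)
w=lambda x,y:(545+(N-1-y-N/2)*s,102-(x-N/2)*s)
print("orange",w(x,y),r*s, m.sum()/255)
yy,xx=np.mgrid[:N,:N]; d=(cv2.cvtColor(o,6)<80)&((xx-x)**2+(yy-y)**2<(11/s)**2)
k=max(cv2.findContours(d.astype(np.uint8),0,1)[0],key=cv2.contourArea); R=cv2.minAreaRect(k); print("hole",w(*R[0]),np.array(R[1])*s,R[2])
# box screws/edges: corner points picked by eye from w2 -> yaw
E
```

```text
orange (552.7239517211914, 102.33113708496094) 18.662388610839844 10563.0
hole (553.3037216186524, 102.2846893310547) [17.32166138 17.70790863] 31.32869529724121
```

View pics/lockrect.png

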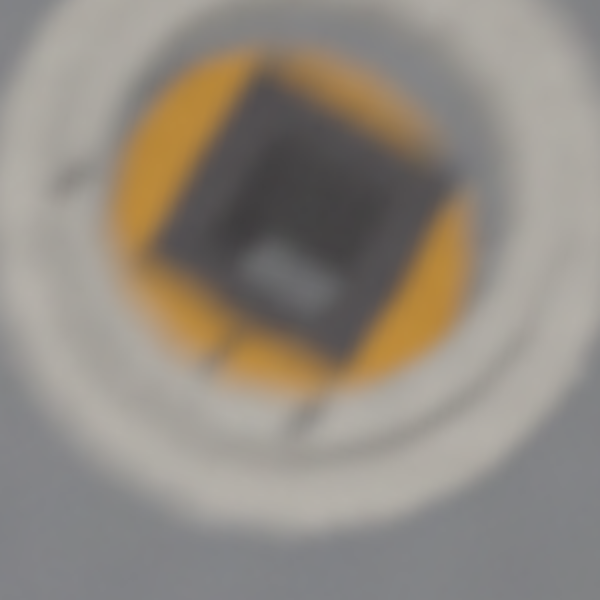

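The rectified crop shows the hole as a square centred near (305,215) px, turned about 0.5 rad clockwise. Its position disagrees with the top view by several mm, so I'll rectify the cover in both views and measure the lock relative to the box.

```bash
python3 - <<'E'
from h import *
import pickle; c=pickle.load(open("w2.pkl","rb")); t=bot.get_calibration("top")
def rect(im,c,z,cx=556,cy=107,W=400,H=300,s=0.45):
    mp=np.array([[proj(c,[cx-(r-H/2)*s,cy-(q-W/2)*s,z]) for q in range(W)] for r in range(H)],np.float32)
    return cv2.remap(im,mp[...,0],mp[...,1],cv2.INTER_CUBIC)
a=rect(cv2.imread("pics/top0.png"),t,56); b=rect(cv2.imread("pics/w2.png"),c,56)
v=np.hstack([a,b]); 
cv2.imwrite("pics/both.png",v)
for n,o in (("top",a),("wrist",b)):
    h=cv2.cvtColor(o,cv2.COLOR_BGR2HSV); m=cv2.inRange(h,(8,90,60),(28,255,255)); m[:60]=0;m[240:]=0;m[:,:100]=0;m[:,300:]=0
    p=cv2.findNonZero(m); (x,y),r=cv2.minEnclosingCircle(p); print(n,"insert",x,y,r)
E
```

```text
top insert 206.88262939453125 166.26870727539062 41.2360954284668
wrist insert 210.24119567871094 157.52574157714844 41.3917236328125
```

View pics/both.png

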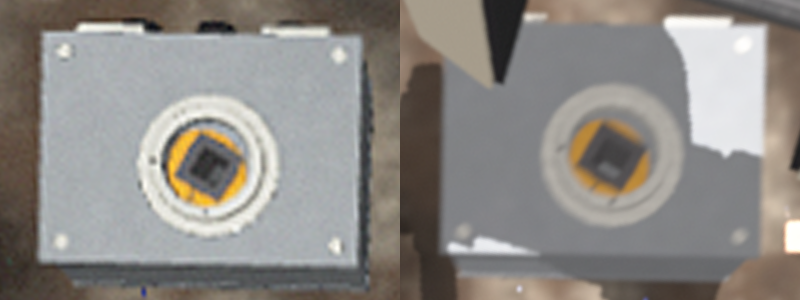

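Both views put the lock about +3 to +4 mm in x and −3 to −4 mm in y from its nominal place, turned about 0.55 rad. The cameras disagree by about 4 mm in absolute terms. I'll therefore use the wrist camera on both the key and the lock, so its bias cancels. Now to above the key.

Emit:
{"name": "jog_arm", "arguments": {
  "targets": [
    {"xyz": [-0.067,-0.669,-0.043],"spin": 0},
    {"xyz": [-0.067,-0.669,-0.043],"spin": 0},
    {"xyz": [-0.067,-0.669,-0.043],"spin": 0},
    {"xyz": [-0.067,-0.669,-0.043],"spin": 0},
    {"xyz": [-0.067,-0.669,-0.043],"spin": 0},
    {"xyz": [-0.067,-0.669,-0.043],"spin": 0},
    {"xyz": [-0.067,-0.669,-0.043],"spin": 0},
    {"xyz": [0,0,0],"spin": -1},
    {"xyz": [0,0,0],"spin": -1},
    {"xyz": [0,0,0],"spin": -1}
  ]
}}

```text
time: 2.7
tool_pos: [428.7, -261.6, 250.4]
tcp_rot: [3.141, -0.001, -3.126]
contact_force: [0.0, 0.5, 0.7]
grip_width: 63.9
finger_force: 0.0
```

Emit:
{"name": "jog_arm", "arguments": {
  "targets": [
    {"xyz": [0,0,0],"spin": -1},
    {"xyz": [0,0,0],"spin": -1},
    {"xyz": [0,0,0],"spin": -0.2},
    {"xyz": [0,0,0],"spin": 0},
    {"xyz": [0,0,0],"spin": 0},
    {"xyz": [0,0,0],"spin": 0},
    {"xyz": [0,0,0],"spin": 0},
    {"xyz": [0,0,0],"spin": 0},
    {"xyz": [0,0,0],"spin": 0},
    {"xyz": [0,0,0],"spin": 0}
  ]
}}

```text
time: 3.95
tool_pos: [429.0, -261.7, 250.8]
tcp_rot: [3.142, 0.0, -2.908]
contact_force: [-0.4, 0.5, -0.1]
grip_width: 64.4
finger_force: 0.0
```

```bash
python3 - <<'E'
from h import *
import pickle
c=bot.get_calibration("wrist"); o=bot.get_obs(); im=bot.capture("wrist"); cv2.imwrite("pics/w3.png",im)
print(o["tool_pos"],o["tcp_rot"],c["eye"],c["rotation"]); pickle.dump(c,open("w3.pkl","wb"))
W,H,s,cx,cy,z=400,400,0.3,430,-264,79
mp=np.array([[proj(c,[cx-(r-H/2)*s,cy-(q-W/2)*s,z]) for q in range(W)] for r in range(H)],np.float32)
a=cv2.remap(im,mp[...,0],mp[...,1],cv2.INTER_CUBIC)
g=a.astype(int); m=((g.max(2)<90)&(g.max(2)-g.min(2)<16)).astype(np.uint8)*255
m=cv2.morphologyEx(m,cv2.MORPH_OPEN,np.ones((9,9)))
m[:90]=m[310:]=0; m[:,:90]=0; m[:,310:]=0
for k in cv2.findContours(m,0,1)[0]:
    R=cv2.minAreaRect(k)
    if R[1][0]*R[1][1]>2000: print(cx-(R[0][1]-H/2)*s,cy-(R[0][0]-W/2)*s,np.array(R[1])*s,R[2])
cv2.imwrite("pics/keyrect.png",np.hstack([a,cv2.cvtColor(m,8)]))
E
```

```text
[ 428.99314821 -261.67725205  250.76907515] [ 3.14152922e+00  6.41866294e-05 -2.90842763e+00] [ 349.4914092  -281.17978513  408.52816448] [2.83446859e+00 6.03122404e-04 1.80341250e+00]
423.7581497192383 -236.48340454101563 [19.67901077 10.47684059] 68.68209075927734
451.3 -264.6 [23.4 16.8] 90.0
```

View pics/keyrect.png

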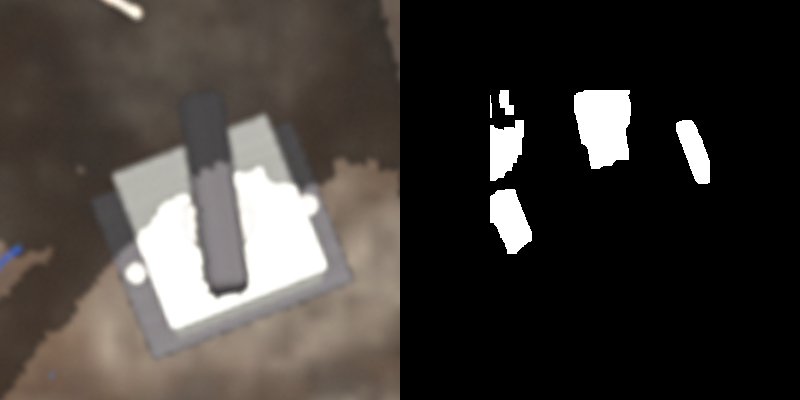

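The rectified wrist view shows the dark handle from (203,95) to (226,288). That puts its centre at about (432.5, −268.5) with yaw 0.12, upright in the block. It's the right key, so I'll go down on it.

Emit:
{"name": "jog_arm", "arguments": {
  "targets": [
    {"xyz": [0,0,0],"spin": 1},
    {"xyz": [0,0,0],"spin": 0.15},
    {"xyz": [-0.034,-0.09,0.4],"spin": 0},
    {"xyz": [0,0,0.5],"spin": 0},
    {"xyz": [0,0,0.5],"spin": 0},
    {"xyz": [0,0,0.5],"spin": 0},
    {"xyz": [0,0,0.3],"spin": 0},
    {"xyz": [0,0,0.2],"spin": 0},
    {"xyz": [0,0,0.1],"spin": 0},
    {"xyz": [0,0,0],"spin": 0}
  ]
}}

```text
time: 5.25
tool_pos: [432.5, -268.4, 50.6]
tcp_rot: [3.141, -0.0, -3.023]
contact_force: [-0.6, 0.1, -0.1]
grip_width: 64.4
finger_force: 0.0
```

Emit:
{"name": "jog_arm", "arguments": {
  "targets": [
    {"xyz": [0,0,0],"spin": 0},
    {"xyz": [0,0,0],"spin": 0},
    {"xyz": [0,0,0],"spin": 0},
    {"xyz": [0,0,0],"spin": 0},
    {"xyz": [0,0,0],"spin": 0},
    {"xyz": [0,0,0],"spin": 0},
    {"xyz": [0,0,0],"spin": 0},
    {"xyz": [0,0,0],"spin": 0},
    {"xyz": [0,0,0],"spin": 0},
    {"xyz": [0,0,0],"spin": 0}
  ],
  "gripper": 0
}}

```text
time: 6.5
tool_pos: [432.5, -268.4, 50.7]
tcp_rot: [3.141, -0.0, -3.023]
contact_force: [0.5, 0.8, -1.2]
grip_width: 13.9
finger_force: 30.0
```

Grip is firm (13.9 mm, 30 N). I'll lift and carry the key toward the lock, stopping about 25 mm behind it so the hole and the key tip can be seen in the same picture.

Emit:
{"name": "jog_arm", "arguments": {
  "targets": [
    {"xyz": [0,0,-0.2],"spin": 0},
    {"xyz": [0,0,-0.55],"spin": 0},
    {"xyz": [0,0,-0.6],"spin": 0},
    {"xyz": [0,0,-0.52],"spin": 0},
    {"xyz": [-0.15,0.27,0],"spin": 0},
    {"xyz": [-0.29,0.53,0],"spin": 0},
    {"xyz": [-0.29,0.53,0],"spin": 0},
    {"xyz": [-0.29,0.53,0],"spin": 0},
    {"xyz": [-0.29,0.53,0],"spin": 0},
    {"xyz": [-0.29,0.53,0],"spin": 0}
  ]
}}

```text
time: 7.75
tool_pos: [532.4, -20.0, 200.3]
tcp_rot: [-3.141, -0.0, -3.023]
contact_force: [-0.5, -0.4, -0.7]
grip_width: 13.7
finger_force: 30.0
```

Emit:
{"name": "jog_arm", "arguments": {
  "targets": [
    {"xyz": [-0.29,0.53,0],"spin": 0},
    {"xyz": [-0.29,0.53,0],"spin": 0},
    {"xyz": [-0.11,0.25,0],"spin": 0},
    {"xyz": [0,0,0],"spin": 1},
    {"xyz": [0,0,0],"spin": 1},
    {"xyz": [0,0,0],"spin": 1},
    {"xyz": [0,0,0],"spin": 1},
    {"xyz": [0,0,0],"spin": 1},
    {"xyz": [0,0,0],"spin": 1},
    {"xyz": [0,0,0],"spin": 0.73}
  ]
}}

```text
time: 9.0
tool_pos: [574.3, 88.3, 200.2]
tcp_rot: [-3.141, -0.0, 2.583]
contact_force: [0.2, 0.4, -1.8]
grip_width: 13.9
finger_force: 30.0
```

Lowering 70 mm, which leaves the foot about 25 mm above the collar's rim, and then one picture.

Emit:
{"name": "jog_arm", "arguments": {
  "targets": [
    {"xyz": [0,0,0.3],"spin": 0},
    {"xyz": [0,0,0.3],"spin": 0},
    {"xyz": [0,0,0.275],"spin": 0},
    {"xyz": [0,0,0],"spin": 0},
    {"xyz": [0,0,0],"spin": 0},
    {"xyz": [0,0,0],"spin": 0},
    {"xyz": [0,0,0],"spin": 0},
    {"xyz": [0,0,0],"spin": 0},
    {"xyz": [0,0,0],"spin": 0},
    {"xyz": [0,0,0],"spin": 0}
  ]
}}

```text
time: 10.25
tool_pos: [574.6, 89.2, 130.4]
tcp_rot: [3.141, -0.0, 2.587]
contact_force: [-0.6, 0.1, -1.7]
grip_width: 13.6
finger_force: 30.0
```

```bash
python3 - <<'E'
from h import *
import pickle
c=bot.get_calibration("wrist"); o=bot.get_obs(); im=bot.capture("wrist"); cv2.imwrite("pics/w4.png",im); pickle.dump((c,o),open("w4.pkl","wb"))
print(o["tool_pos"],o["tcp_rot"],c["eye"])
p=proj(c,[552,102,56]); q=proj(c,[574,88.5,o["tool_pos"][2]-41]); print(p,q)
x0=int((p[0]+q[0])/2)-100; y0=int((p[1]+q[1])/2)-75; print(x0,y0)
cv2.imwrite("pics/w4c.png",cv2.resize(im[y0:y0+150,x0:x0+200],(800,600),interpolation=cv2.INTER_CUBIC))
E
```

```text
[574.5702414   89.19400943 130.42292434] [ 3.14149846e+00 -7.70660734e-06  2.58688426e+00] [505.20238102 132.22600125 288.17988567]
[320.20696611 213.4554552 ] [320.22689663 271.46303751]
220 167
```

View pics/w4c.png

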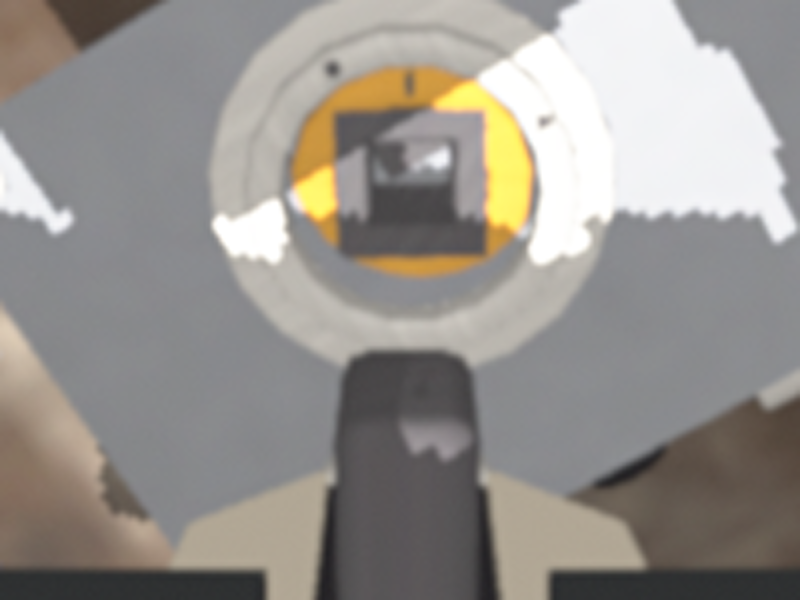

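The crop shows the 13.5 mm hole spanning (370–455, 140–222), centred at about (412,181), with its sides already in line with the key. The handle's near end is at about (410,350), with its upper edge near row 420. I'll compare the two with projections.

```bash
python3 - <<'E'
from h import *
import pickle
c,o=pickle.load(open("w4.pkl","rb")); T=o["tool_pos"]; ps=o["tcp_rot"][2]
xt=np.array([np.cos(ps),np.sin(ps),0]); yt=np.array([np.sin(ps),-np.cos(ps),0])
cr=lambda P:((proj(c,P)-[220,167])*4).round(1)
for dz in (4,28):
  for dy in (-7,7): print("end",dz,dy,cr(T+30*xt+dy*yt+[0,0,dz]))
for off in (0,2): print("end x shift",off,cr(T+(30+off)*xt+[0,0,4]),cr(T+(30+off)*xt+[0,0,28]))
h=onplane(c,220+412/4,167+181/4,56); d=h-T; print("hole",h,"tool dx,dy",d@xt,d@yt)
for a,b in ((370,181),(455,181),(412,140),(412,222)):
    e=onplane(c,220+a/4,167+b/4,56)-T; print(a,b,e@xt,e@yt)
E
```

```text
end 4 -7 [342.  319.4]
end 4 7 [472.1 319.3]
end 28 -7 [331.3 402. ]
end 28 7 [482.7 401.9]
end x shift 0 [407.1 319.4] [407. 402.]
end x shift 2 [407.1 301.7] [407.  381.8]
hole [552.26580875 103.91242901  56.        ] tool dx,dy 26.712098125924324 0.7638093592545432
370 181 26.714672973861862 -5.870108445455552
455 181 26.711802534752717 7.555576501542455
412 140 33.301140759454455 0.7591806052407163
412 222 20.01713594538803 0.7686368809583272
```

Both pictures agree that the key sits about 2 mm back along tool x in the grip. The move to the hole is therefore roughly +28.7 mm in x and +0.5 mm in y. I'll go over the hole and stop about 3 mm above the face.

Emit:
{"name": "jog_arm", "arguments": {
  "targets": [
    {"xyz": [0.12,0.006,0],"spin": 0},
    {"xyz": [0.12,0,0],"spin": 0},
    {"xyz": [0.119,0,0],"spin": 0},
    {"xyz": [0,0,0.1],"spin": 0},
    {"xyz": [0,0,0.1],"spin": 0},
    {"xyz": [0,0,0.1],"spin": 0},
    {"xyz": [0,0,0.075],"spin": 0},
    {"xyz": [0,0,0],"spin": 0},
    {"xyz": [0,0,0],"spin": 0},
    {"xyz": [0,0,0],"spin": 0}
  ]
}}

```text
time: 11.55
tool_pos: [550.6, 104.7, 100.7]
tcp_rot: [3.141, 0.001, 2.587]
contact_force: [0.5, -1.0, -1.2]
grip_width: 14.0
finger_force: 30.0
```

Emit:
{"name": "jog_arm", "arguments": {
  "targets": [
    {"xyz": [0,0,0.0125],"spin": 0},
    {"xyz": [0,0,0.0125],"spin": 0},
    {"xyz": [0,0,0.005],"spin": 0},
    {"xyz": [0,0,0],"spin": 0},
    {"xyz": [0,0,0],"spin": 0},
    {"xyz": [0,0,0],"spin": 0},
    {"xyz": [0,0,0],"spin": 0},
    {"xyz": [0,0,0],"spin": 0},
    {"xyz": [0,0,0],"spin": 0},
    {"xyz": [0,0,0],"spin": 0}
  ]
}}

```text
time: 12.8
tool_pos: [550.4, 104.7, 98.0]
tcp_rot: [3.142, -0.0, 2.587]
contact_force: [0.4, -0.8, -0.8]
grip_width: 14.2
finger_force: 30.0
```

Emit:
{"name": "jog_arm", "arguments": {
  "targets": [
    {"xyz": [0,0,0.005],"spin": 0},
    {"xyz": [0,0,0.005],"spin": 0},
    {"xyz": [0,0,0.005],"spin": 0},
    {"xyz": [0,0,0.005],"spin": 0},
    {"xyz": [0,0,0],"spin": 0},
    {"xyz": [0,0,0],"spin": 0},
    {"xyz": [0,0,0],"spin": 0},
    {"xyz": [0,0,0],"spin": 0},
    {"xyz": [0,0,0],"spin": 0},
    {"xyz": [0,0,0],"spin": 0}
  ]
}}

```text
time: 14.05
tool_pos: [550.4, 104.7, 96.4]
tcp_rot: [3.141, 0.0, 2.587]
contact_force: [0.1, 0.2, -2.2]
grip_width: 13.7
finger_force: 30.0
```

Emit:
{"name": "jog_arm", "arguments": {
  "targets": [
    {"xyz": [0,0,0.005],"spin": 0},
    {"xyz": [0,0,0.005],"spin": 0},
    {"xyz": [0,0,0],"spin": 0},
    {"xyz": [0,0,0],"spin": 0},
    {"xyz": [0,0,0],"spin": 0},
    {"xyz": [0,0,0],"spin": 0},
    {"xyz": [0,0,0],"spin": 0},
    {"xyz": [0,0,0],"spin": 0},
    {"xyz": [0,0,0],"spin": 0},
    {"xyz": [0,0,0],"spin": 0}
  ]
}}

```text
time: 15.3
tool_pos: [550.4, 104.7, 95.6]
tcp_rot: [3.142, -0.0, 2.587]
contact_force: [-1.1, -0.2, -1.3]
grip_width: 14.0
finger_force: 30.0
```

Emit:
{"name": "jog_arm", "arguments": {
  "targets": [
    {"xyz": [0,0,0.005],"spin": 0},
    {"xyz": [0,0,0.005],"spin": 0},
    {"xyz": [0,0,0.005],"spin": 0},
    {"xyz": [0,0,0],"spin": 0},
    {"xyz": [0,0,0],"spin": 0},
    {"xyz": [0,0,0],"spin": 0},
    {"xyz": [0,0,0],"spin": 0},
    {"xyz": [0,0,0],"spin": 0},
    {"xyz": [0,0,0],"spin": 0},
    {"xyz": [0,0,0],"spin": 0}
  ]
}}

```text
time: 16.55
tool_pos: [550.4, 104.7, 94.4]
tcp_rot: [3.141, -0.0, 2.587]
contact_force: [0.3, -0.8, -1.3]
grip_width: 13.8
finger_force: 30.0
```

Emit:
{"name": "jog_arm", "arguments": {
  "targets": [
    {"xyz": [0,0,0.005],"spin": 0},
    {"xyz": [0,0,0.005],"spin": 0},
    {"xyz": [0,0,0.005],"spin": 0},
    {"xyz": [0,0,0],"spin": 0},
    {"xyz": [0,0,0],"spin": 0},
    {"xyz": [0,0,0],"spin": 0},
    {"xyz": [0,0,0],"spin": 0},
    {"xyz": [0,0,0],"spin": 0},
    {"xyz": [0,0,0],"spin": 0},
    {"xyz": [0,0,0],"spin": 0}
  ]
}}

```text
time: 17.8
tool_pos: [550.4, 104.7, 93.2]
tcp_rot: [3.141, -0.0, 2.587]
contact_force: [0.2, -0.1, -2.0]
grip_width: 13.7
finger_force: 30.0
```

There's no resistance with the foot about 3 mm below the face, so the key seems to be in the hole. I'll continue down gently.

Emit:
{"name": "jog_arm", "arguments": {
  "targets": [
    {"xyz": [0,0,0.006],"spin": 0},
    {"xyz": [0,0,0.006],"spin": 0},
    {"xyz": [0,0,0.006],"spin": 0},
    {"xyz": [0,0,0.006],"spin": 0},
    {"xyz": [0,0,0.006],"spin": 0},
    {"xyz": [0,0,0.006],"spin": 0},
    {"xyz": [0,0,0],"spin": 0},
    {"xyz": [0,0,0],"spin": 0},
    {"xyz": [0,0,0],"spin": 0},
    {"xyz": [0,0,0],"spin": 0}
  ]
}}

```text
time: 19.05
tool_pos: [550.4, 104.7, 90.3]
tcp_rot: [3.141, 0.0, 2.587]
contact_force: [0.4, -0.5, -1.7]
grip_width: 13.5
finger_force: 30.0
```

Emit:
{"name": "jog_arm", "arguments": {
  "targets": [
    {"xyz": [0,0,0.006],"spin": 0},
    {"xyz": [0,0,0.006],"spin": 0},
    {"xyz": [0,0,0.006],"spin": 0},
    {"xyz": [0,0,0.006],"spin": 0},
    {"xyz": [0,0,0.006],"spin": 0},
    {"xyz": [0,0,0.006],"spin": 0},
    {"xyz": [0,0,0.006],"spin": 0},
    {"xyz": [0,0,0.006],"spin": 0},
    {"xyz": [0,0,0],"spin": 0},
    {"xyz": [0,0,0],"spin": 0}
  ]
}}

```text
time: 20.3
tool_pos: [550.4, 104.7, 86.5]
tcp_rot: [3.141, 0.0, 2.587]
contact_force: [0.5, -0.6, -1.4]
grip_width: 13.9
finger_force: 30.0
```

```bash
python3 - <<'E'
from h import *
o=bot.get_obs(); print(o["moment"],o["contact_force"])
E
```

```text
[-0.00444976 -0.04405414 -0.01241648] [ 0.45915191 -0.58472973 -1.40077833]
```

Emit:
{"name": "jog_arm", "arguments": {
  "targets": [
    {"xyz": [0,0,0.0125],"spin": 0},
    {"xyz": [0,0,0.0125],"spin": 0},
    {"xyz": [0,0,0.0125],"spin": 0},
    {"xyz": [0,0,0.0125],"spin": 0},
    {"xyz": [0,0,0.0125],"spin": 0},
    {"xyz": [0,0,0.0125],"spin": 0},
    {"xyz": [0,0,0.0125],"spin": 0},
    {"xyz": [0,0,0.0125],"spin": 0},
    {"xyz": [0,0,0.0125],"spin": 0},
    {"xyz": [0,0,0.0125],"spin": 0}
  ]
}}

```text
time: 21.55
tool_pos: [550.4, 104.7, 76.4]
tcp_rot: [3.142, -0.0, 2.587]
contact_force: [-0.0, -0.1, -1.1]
grip_width: 13.7
finger_force: 30.0
```

Emit:
{"name": "jog_arm", "arguments": {
  "targets": [
    {"xyz": [0,0,0.006],"spin": 0},
    {"xyz": [0,0,0.006],"spin": 0},
    {"xyz": [0,0,0.006],"spin": 0},
    {"xyz": [0,0,0.006],"spin": 0},
    {"xyz": [0,0,0],"spin": 0},
    {"xyz": [0,0,0],"spin": 0},
    {"xyz": [0,0,0],"spin": 0},
    {"xyz": [0,0,0],"spin": 0},
    {"xyz": [0,0,0],"spin": 0},
    {"xyz": [0,0,0],"spin": 0}
  ]
}}

```text
time: 22.8
tool_pos: [550.4, 104.7, 74.6]
tcp_rot: [3.142, 0.0, 2.587]
contact_force: [0.0, 0.5, -1.2]
grip_width: 13.8
finger_force: 30.0
```

Emit:
{"name": "jog_arm", "arguments": {
  "targets": [
    {"xyz": [0,0,0.005],"spin": 0},
    {"xyz": [0,0,0.005],"spin": 0},
    {"xyz": [0,0,0],"spin": 0},
    {"xyz": [0,0,0.005],"spin": 0},
    {"xyz": [0,0,0],"spin": 0},
    {"xyz": [0,0,0],"spin": 0},
    {"xyz": [0,0,0],"spin": 0},
    {"xyz": [0,0,0],"spin": 0},
    {"xyz": [0,0,0],"spin": 0},
    {"xyz": [0,0,0],"spin": 0}
  ]
}}

```text
time: 24.05
tool_pos: [550.4, 104.7, 73.4]
tcp_rot: [3.142, 0.0, 2.587]
contact_force: [-0.5, -0.0, -1.0]
grip_width: 13.8
finger_force: 30.0
```

Emit:
{"name": "jog_arm", "arguments": {
  "targets": [
    {"xyz": [0,0,0.004],"spin": 0},
    {"xyz": [0,0,0.004],"spin": 0},
    {"xyz": [0,0,0],"spin": 0},
    {"xyz": [0,0,0],"spin": 0},
    {"xyz": [0,0,0],"spin": 0},
    {"xyz": [0,0,0],"spin": 0},
    {"xyz": [0,0,0],"spin": 0},
    {"xyz": [0,0,0],"spin": 0},
    {"xyz": [0,0,0],"spin": 0},
    {"xyz": [0,0,0],"spin": 0}
  ]
}}

```text
time: 25.3
tool_pos: [550.4, 104.7, 72.7]
tcp_rot: [3.142, -0.0, 2.587]
contact_force: [-0.2, 0.1, -0.9]
grip_width: 14.0
finger_force: 30.0
```

Emit:
{"name": "jog_arm", "arguments": {
  "targets": [
    {"xyz": [0,0,0.003],"spin": 0},
    {"xyz": [0,0,0],"spin": 0},
    {"xyz": [0,0,0.003],"spin": 0},
    {"xyz": [0,0,0],"spin": 0},
    {"xyz": [0,0,0],"spin": 0},
    {"xyz": [0,0,0],"spin": 0},
    {"xyz": [0,0,0],"spin": 0},
    {"xyz": [0,0,0],"spin": 0},
    {"xyz": [0,0,0],"spin": 0},
    {"xyz": [0,0,0],"spin": 0}
  ]
}}

```text
time: 26.55
tool_pos: [550.5, 104.7, 72.6]
tcp_rot: [3.141, 0.0, 2.587]
contact_force: [-2.6, -0.0, 5.8]
grip_width: 13.4
finger_force: 30.0
```

Contact (about 7 N) at the expected depth means the key is home. I'll ease off slightly and start turning clockwise in small steps, watching lateral force and moment.

Emit:
{"name": "jog_arm", "arguments": {
  "targets": [
    {"xyz": [0,0,-0.003],"spin": 0.3},
    {"xyz": [0,0,0],"spin": 0.3},
    {"xyz": [0,0,0],"spin": 0.3},
    {"xyz": [0,0,0],"spin": 0.3},
    {"xyz": [0,0,0],"spin": 0.3},
    {"xyz": [0,0,0],"spin": 0.3},
    {"xyz": [0,0,0],"spin": 0.3},
    {"xyz": [0,0,0],"spin": 0.3},
    {"xyz": [0,0,0],"spin": 0},
    {"xyz": [0,0,0],"spin": 0}
  ]
}}

```text
time: 27.8
tool_pos: [550.8, 104.9, 72.7]
tcp_rot: [3.141, 0.0, 2.347]
contact_force: [3.1, 2.3, 5.2]
grip_width: 14.1
finger_force: 30.0
```

```bash
cat > f.py <<'E'
from h import *
o=bot.get_obs(); ps=o["tcp_rot"][2]; F=o["contact_force"]; M=o["moment"]
xt=np.array([np.cos(ps),np.sin(ps),0]); yt=np.array([np.sin(ps),-np.cos(ps),0])
print("yaw",ps.round(4),"Fx,Fy tool",(F@xt).round(2),(F@yt).round(2),"Fz",F[2].round(2),"M",M.round(3), o["tool_pos"])
E
python3 f.py
```

```text
yaw 2.3469 Fx,Fy tool -0.51 3.85 Fz 5.19 M [ 0.429 -0.578  0.139] [550.82674481 104.87010804  72.66297913]
```

Mz of 0.14 N m matches the lock's friction, so the core is turning. The sideways push is toward +y of the tool, because the key sits about 2 mm off the tool axis. I'll compensate as I turn.

Emit:
{"name": "jog_arm", "arguments": {
  "targets": [
    {"xyz": [0,0.003,-0.002],"spin": 0.3},
    {"xyz": [0,0.003,0],"spin": 0.3},
    {"xyz": [0,0.001,0],"spin": 0.3},
    {"xyz": [0,0.001,0],"spin": 0.3},
    {"xyz": [0,0.001,0],"spin": 0.3},
    {"xyz": [0,0.001,0],"spin": 0.3},
    {"xyz": [0,0.001,0],"spin": 0.3},
    {"xyz": [0,0.001,0],"spin": 0.3},
    {"xyz": [0,0.001,0],"spin": 0.3},
    {"xyz": [0,0,0],"spin": 0}
  ]
}}

```text
time: 29.05
tool_pos: [551.1, 105.2, 72.7]
tcp_rot: [-3.141, 0.0, 2.075]
contact_force: [2.9, -1.5, 5.1]
grip_width: 14.0
finger_force: 30.0
```

```bash
python3 f.py
```

```text
yaw 2.0754 Fx,Fy tool -2.77 1.84 Fz 5.1 M [-0.332 -0.485  0.071] [551.13977794 105.19432877  72.65526131]
```

Emit:
{"name": "jog_arm", "arguments": {
  "targets": [
    {"xyz": [-0.002,0.002,0],"spin": 0.3},
    {"xyz": [0,0.001,0],"spin": 0.3},
    {"xyz": [0,0.001,0],"spin": 0.3},
    {"xyz": [0,0.001,0],"spin": 0.3},
    {"xyz": [0,0.001,0],"spin": 0.3},
    {"xyz": [0,0.001,0],"spin": 0.3},
    {"xyz": [0,0.001,0],"spin": 0.3},
    {"xyz": [0,0.001,0],"spin": 0.3},
    {"xyz": [0,0.001,0],"spin": 0.3},
    {"xyz": [0,0,0],"spin": 0}
  ]
}}

```text
time: 30.3
tool_pos: [551.5, 105.3, 72.6]
tcp_rot: [-3.14, 0.0, 1.805]
contact_force: [0.6, -2.1, 6.3]
grip_width: 14.0
finger_force: 30.0
```

```bash
python3 f.py
```

```text
yaw 1.8054 Fx,Fy tool -2.2 0.07 Fz 6.31 M [-0.309 -0.17   0.057] [551.4985381  105.30942026  72.62899681]
```

Emit:
{"name": "jog_arm", "arguments": {
  "targets": [
    {"xyz": [-0.002,0.001,-0.003],"spin": 0.25},
    {"xyz": [0,0.001,0],"spin": 0.25},
    {"xyz": [0,0.001,0],"spin": 0.25},
    {"xyz": [0,0.001,0],"spin": 0.25},
    {"xyz": [0,0.001,0],"spin": 0.25},
    {"xyz": [0,0.001,0],"spin": 0.25},
    {"xyz": [0,0.001,0],"spin": 0.25},
    {"xyz": [0,0.001,0],"spin": 0.25},
    {"xyz": [0,0,0],"spin": 0},
    {"xyz": [0,0,0],"spin": 0}
  ]
}}

```text
time: 31.55
tool_pos: [551.8, 105.3, 72.7]
tcp_rot: [-3.14, 0.0, 1.606]
contact_force: [-1.0, -1.5, 5.5]
grip_width: 13.9
finger_force: 30.0
```

```bash
python3 f.py
```

```text
yaw 1.6058 Fx,Fy tool -1.51 -1.07 Fz 5.49 M [-0.318  0.14   0.087] [551.81851902 105.33615821  72.65487484]
```

Emit:
{"name": "jog_arm", "arguments": {
  "targets": [
    {"xyz": [-0.001,0,0],"spin": 0.1},
    {"xyz": [0,0,0],"spin": 0.1},
    {"xyz": [0,0,0],"spin": 0.1},
    {"xyz": [0,0,0],"spin": 0.1},
    {"xyz": [0,0,0],"spin": 0.1},
    {"xyz": [0,0,0],"spin": 0.1},
    {"xyz": [0,0,0],"spin": 0},
    {"xyz": [0,0,0],"spin": 0},
    {"xyz": [0,0,0],"spin": 0},
    {"xyz": [0,0,0],"spin": 0}
  ]
}}

```text
time: 32.8
tool_pos: [551.9, 105.4, 72.7]
tcp_rot: [-3.14, 0.0, 1.546]
contact_force: [0.2, -0.6, 5.2]
grip_width: 14.0
finger_force: 30.0
```

```bash
python3 f.py
```

```text
yaw 1.5458 Fx,Fy tool -0.64 0.25 Fz 5.2 M [-0.29   0.051  0.114] [551.90490082 105.35446418  72.67859571]
```

Emit:
{"name": "jog_arm", "arguments": {
  "targets": [
    {"xyz": [0,0,0],"spin": 0.1},
    {"xyz": [0,0,0],"spin": 0.1},
    {"xyz": [0,0,0],"spin": 0.1},
    {"xyz": [0,0,0],"spin": 0.1},
    {"xyz": [0,0,0],"spin": 0.1},
    {"xyz": [0,0,0],"spin": 0},
    {"xyz": [0,0,0],"spin": 0},
    {"xyz": [0,0,0],"spin": 0},
    {"xyz": [0,0,0],"spin": 0},
    {"xyz": [0,0,0],"spin": 0}
  ]
}}

```text
time: 34.05
tool_pos: [551.9, 105.4, 72.7]
tcp_rot: [-3.14, 0.0, 1.496]
contact_force: [-0.5, -1.0, 5.3]
grip_width: 13.8
finger_force: 30.0
```

```bash
python3 f.py
```

```text
yaw 1.4958 Fx,Fy tool -1.06 -0.43 Fz 5.25 M [-0.263  0.075  0.057] [551.94496055 105.36690105  72.65409772]
```

Emit:
{"name": "jog_arm", "arguments": {
  "targets": [
    {"xyz": [0,0,0],"spin": 0.1},
    {"xyz": [0,0,0],"spin": 0.1},
    {"xyz": [0,0,0],"spin": 0.1},
    {"xyz": [0,0,0],"spin": 0.1},
    {"xyz": [0,0,0],"spin": 0},
    {"xyz": [0,0,0],"spin": 0},
    {"xyz": [0,0,0],"spin": 0},
    {"xyz": [0,0,0],"spin": 0},
    {"xyz": [0,0,0],"spin": 0},
    {"xyz": [0,0,0],"spin": 0}
  ]
}}

```text
time: 35.3
tool_pos: [552.0, 105.3, 72.7]
tcp_rot: [-3.14, 0.0, 1.456]
contact_force: [-0.5, -0.0, 5.3]
grip_width: 13.7
finger_force: 30.0
```

```bash
python3 f.py
```

```text
yaw 1.4558 Fx,Fy tool -0.1 -0.5 Fz 5.31 M [-0.278  0.074  0.098] [551.99462693 105.33692012  72.65729831]
```

Emit:
{"name": "jog_arm", "arguments": {
  "targets": [
    {"xyz": [0,0,0],"spin": 0.1},
    {"xyz": [0,0,0],"spin": 0.1},
    {"xyz": [0,0,0],"spin": 0.1},
    {"xyz": [0,0,0],"spin": 0.1},
    {"xyz": [0,0,0],"spin": 0},
    {"xyz": [0,0,0],"spin": 0},
    {"xyz": [0,0,0],"spin": 0},
    {"xyz": [0,0,0],"spin": 0},
    {"xyz": [0,0,0],"spin": 0},
    {"xyz": [0,0,0],"spin": 0}
  ]
}}

```text
time: 36.55
tool_pos: [552.0, 105.3, 72.6]
tcp_rot: [-3.14, 0.0, 1.416]
contact_force: [0.1, -0.1, 5.3]
grip_width: 13.9
finger_force: 30.0
```

```bash
python3 f.py
```

```text
yaw 1.4158 Fx,Fy tool -0.12 0.09 Fz 5.26 M [-0.272  0.043  0.071] [552.03428539 105.34559687  72.63997274]
```

Emit:
{"name": "jog_arm", "arguments": {
  "targets": [
    {"xyz": [0,0,0],"spin": 0.1},
    {"xyz": [0,0,0],"spin": 0.1},
    {"xyz": [0,0,0],"spin": 0.1},
    {"xyz": [0,0,0],"spin": 0},
    {"xyz": [0,0,0],"spin": 0},
    {"xyz": [0,0,0],"spin": 0},
    {"xyz": [0,0,0],"spin": 0},
    {"xyz": [0,0,0],"spin": 0},
    {"xyz": [0,0,0],"spin": 0},
    {"xyz": [0,0,0],"spin": 0}
  ]
}}

```text
time: 37.8
tool_pos: [552.2, 105.3, 72.7]
tcp_rot: [-3.141, 0.0, 1.387]
contact_force: [-4.8, -1.7, 4.6]
grip_width: 14.1
finger_force: 30.0
```

```bash
python3 f.py
```

```text
yaw 1.3868 Fx,Fy tool -2.54 -4.39 Fz 4.6 M [-0.352  0.881  0.073] [552.23417058 105.34496085  72.66924726]
```

Emit:
{"name": "jog_arm", "arguments": {
  "targets": [
    {"xyz": [0,0,0],"spin": 0.1},
    {"xyz": [0,0,0],"spin": 0.1},
    {"xyz": [0,0,0],"spin": 0},
    {"xyz": [0,0,0],"spin": 0},
    {"xyz": [0,0,0],"spin": 0},
    {"xyz": [0,0,0],"spin": 0},
    {"xyz": [0,0,0],"spin": 0},
    {"xyz": [0,0,0],"spin": 0},
    {"xyz": [0,0,0],"spin": 0},
    {"xyz": [0,0,0],"spin": 0}
  ]
}}

```text
time: 39.05
tool_pos: [552.3, 105.4, 72.7]
tcp_rot: [-3.141, 0.0, 1.367]
contact_force: [-4.4, -0.8, 3.6]
grip_width: 13.6
finger_force: 30.0
```

```bash
python3 f.py
```

```text
yaw 1.3666 Fx,Fy tool -1.69 -4.14 Fz 3.64 M [-0.4    1.014  0.208] [552.31700911 105.38511801  72.68122635]
```

Mz has risen to 0.21 N m with a sideways reaction, so the lock is at its stop. I'll open the gripper, rise straight up and check.

Emit:
{"name": "jog_arm", "arguments": {
  "targets": [
    {"xyz": [0,0,0],"spin": 0},
    {"xyz": [0,0,0],"spin": 0},
    {"xyz": [0,0,0],"spin": 0},
    {"xyz": [0,0,0],"spin": 0},
    {"xyz": [0,0,0],"spin": 0},
    {"xyz": [0,0,0],"spin": 0},
    {"xyz": [0,0,0],"spin": 0},
    {"xyz": [0,0,-0.1],"spin": 0},
    {"xyz": [0,0,-0.2],"spin": 0},
    {"xyz": [0,0,-0.3],"spin": 0}
  ],
  "gripper": 50
}}

```text
time: 40.3
tool_pos: [552.6, 105.4, 122.0]
tcp_rot: [-3.141, -0.0, 1.367]
contact_force: [-0.5, -0.3, -0.3]
grip_width: 46.1
finger_force: 0.0
```

Emit:
{"name": "jog_arm", "arguments": {
  "targets": [
    {"xyz": [0,0,-0.4],"spin": 0},
    {"xyz": [0,0,-0.4],"spin": 0},
    {"xyz": [0,0,-0.2],"spin": 0},
    {"xyz": [0,0,0],"spin": 0},
    {"xyz": [0,0,0],"spin": 0},
    {"xyz": [0,0,0],"spin": 0},
    {"xyz": [0,0,0],"spin": 0},
    {"xyz": [0,0,0],"spin": 0},
    {"xyz": [0,0,0],"spin": 0},
    {"xyz": [0,0,0],"spin": 0}
  ]
}}

```text
time: 41.55
tool_pos: [552.7, 105.4, 200.8]
tcp_rot: [-3.142, -0.0, 1.367]
contact_force: [-0.7, -0.5, 0.2]
grip_width: 46.1
finger_force: 0.0
```

```bash
python3 - <<'E'
from h import *
c=bot.get_calibration("wrist"); im=bot.capture("wrist"); t=bot.get_calibration("top"); it=bot.capture("top")
cv2.imwrite("pics/w5.png",im); cv2.imwrite("pics/top5.png",it)
def rect(im,c,z,cx=550,cy=104,W=400,H=500,s=0.25):
    mp=np.array([[proj(c,[cx-(r-H/2)*s,cy-(q-W/2)*s,z]) for q in range(W)] for r in range(H)],np.float32)
    return cv2.remap(im,mp[...,0],mp[...,1],cv2.INTER_CUBIC)
cv2.imwrite("pics/end.png",np.hstack([rect(it,t,56),rect(im,c,56)]))
print(bot.get_obs()["tool_pos"],bot.get_obs()["contact_force"])
E
```

```text
[552.71893641 105.38340943 200.8970681 ] [-0.1605648   0.75084945 -0.14949586]
```

View pics/end.png

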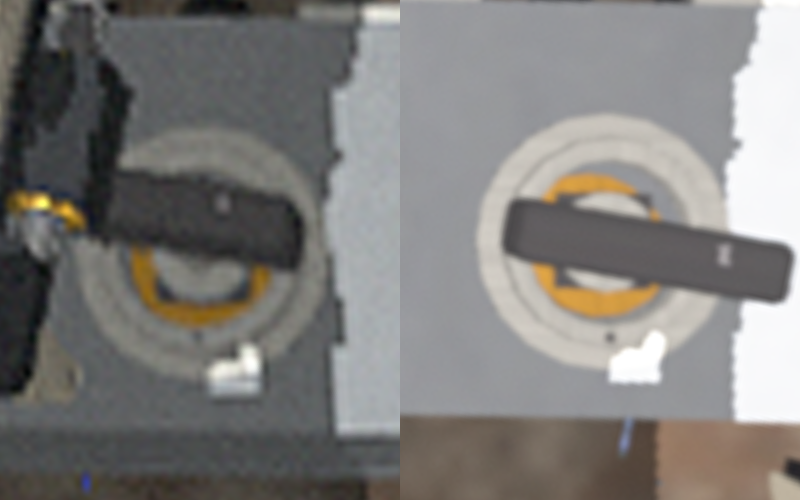

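The final view shows the dark square plate of the insert in line with the box. The handle runs from (525,228) to (770,275), about 0.19 rad past square, which with at most 0.13 rad of play puts the core at its stop. The collar is seated on the face and the gripper is clear, so I'll hand in.

```bash
python3 -c "
from plant import bot
print(bot.close_job())"
```

```text
the job is handed in; nothing more can be done
None
```

I pushed the key fully home, turned it clockwise to the stop and let go, so it stands in the lock with the gripper clear; I then handed the job in at about 42 s, and no verdict came back.

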